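Refit the hook-in cover of a pottery jigger's gear housing

TASK

Close the open gear housing with its loose cover: tilt the cover, hook its lip under the housing's ledge and feel it up against the wall behind, then swing the other end down and press it until it snaps under the roller catch and the cover lies fully seated in the frame. Be gentle: never push on the housing with more than about 20 N, leave the other things on the bench where they are, and let go at the end.

Things in the scene. Friction and masses are not known exactly. Their poses are not given: they have to be found in the camera images.
- housing: Blue gear housing fixed to the bench: open box 216 (x) by 142 (y) by 70 mm high with a grey top frame. Origin: centre of underside, z up. The frame is bolted through slots: in each episode it stands up to 16 mm off nominal, to + or -, along its x. This offset is NOT in any measured pose (the points here give the nominal place): find it by touch or sight. The frame holds firm under allowed forces.
- pocket (a point): Nominal centre of the frame's pocket for the cover, on its seat plane, 78 mm above the housing's underside; axes as the housing. Pocket 153 mm long (x -76.5 to 76.5), 118 mm wide. Seat: a solid shelf 60 mm long at the -x end (x -76.5 to -16.5), 12 mm wide strips along the other sides, open in the middle. Rims at the sides and +x end: 12 mm thick, top 6 mm above the seat.
- ledge (a point): Nominal foot of the stop wall at the pocket's -x end, on the seat plane (x -76.5 from the pocket's centre). A ledge as wide as the frame overhangs the pocket by 14 mm from this wall towards +x; its underside is 11 mm and its top 16 mm above the seat plane.
- catch_nominal (a point): Nominal axis of the sprung roller on the middle of the +x rim, 11 mm above the seat plane. Roller 14 mm across, 44 mm long along y, nose 6 mm inside the rim; yields to +x up to 9 mm against 2.5 N plus 0.5 N/mm. Dark brackets beside it: 22 mm above the seat. A cover against the stop wall rests on it with its free edge 17 mm above the seat; 4 to 9 N down near that edge snaps it home.
- cover: Loose blue alloy cover on the bench, 150 (x) by 110 (y) mm, 0.28 to 0.44 kg. Origin: centre of flat underside; z up. Plate 6 mm thick; its last 18 mm at -x are a lip 4 mm thick, 96 mm wide. Handle: black upright rib at the centre, 10 mm thick (x), 60 mm long (y), top 36 mm above the underside. It goes in only lip first, tilted 10 to 18 degrees; seated, its x axis lies along the housing's x.
- cover_lip (a point): middle of the lip's end, on the cover's underside: 75 mm from the cover's origin towards its -x
- cover_free_edge (a point): middle of the free edge opposite the lip, on the cover's underside: 75 mm from the cover's origin towards its +x. With the lip against the stop wall it has 3 mm to the +x rim, and the cover 4 mm play on either side
- mould: round white plaster mould, 120 mm wide, 62 mm high, loose bystander; origin centre of underside
- bowl: white bowl 100 mm wide, 45 mm high, loose bystander; origin centre of underside
- screwdriver: screwdriver lying on the bench, loose bystander; origin under its middle
- rib: flat wooden potter's rib 110 by 50 by 8 mm, loose bystander; origin centre of underside

How it is judged:
By the outcome, as a careful person would: the job done as asked, in the order asked, and still so for the second after the job is handed in, with the robot touching nothing.
It also fails if it takes over 58 s, if anything falls off the work surface, if the arm or the gripper's body presses on something with over 40 N, if the wrist force passes 120 N, or if a joint passes its speed limit or range.

ROBOT

A 7-joint arm with a two-finger parallel gripper is mounted at the origin on the work surface. World frame = base frame: x ahead of the robot, y to its left, z up, the work surface at z = 0. Lengths are in m, angles in rad, forces in N, time in s.
With the tool pointing down it reaches from about 0.4 to 0.85 m from the base axis. Payload 10.4 kg.
Tool frame: the origin (TCP) lies midway between the tips of the shut fingers; the grasp point (between the pads) lies 19 mm behind it (manip.hold_point_z is the distance from the TCP to the grasp point, in m); z points along the fingers, y is the line along which they close (so a half turn about z gives the same grasp; the last joint's range is limited). The gripper opens to 85 mm and grips with 20 to 120 N. Pads are 22 mm wide; open, the fingers measure 114 mm over their backs; the gripper's body (76 mm by 85 mm) begins 54 mm behind the grasp point. The pads swing forward as they close: fully open they stand 13 mm farther back than shut.
Start: joints at [-1.356, 0.332, -0.065, 1.46, 0.022, 1.35, -0.088], TCP at [0.147, 0.607, 0.231] pointing down, gripper open.
Joint ranges: [-2.6, 2.6], [-0.5, 2.12], [-1.47, 1.34], [0.16, 2.42], [-1.27, 4.41], [0.06, 2.06], [-2.6, 2.6]. Speed limits (rad/s): [2.22, 2.22, 2.79, 2.79, 3.14, 3.14, 3.14].

INTERFACE

Orientations are given as a unit quaternion [x, y, z, w].
In Python, from workcell import manip, eyes, job gives the robot as it stands.
- The arm moves only by the shell command python3 -m crank 'ROWS' [FORCE]. ROWS is JSON, a list that holds one entry, the list of rows, each a list of 7 numbers: the finger opening in cm, from 0 to 8.54, then the shift along the world's x, y, z in cm, then the turn, a rotation vector about the world's x, y, z in degrees. In form: [[[hand, x, y, z, ax, ay, az], ...]]. A call has 1 to 20 rows; each row shifts and turns the commanded pose from where the row before left it; what a row does not reach is not made up. A row lasts 1/8 s, in which the tool goes at most 62.5 mm and 10.7 degrees, less where a joint would pass 70% of its speed; a pose out of reach is approached as far as the arm can. A call with a gripper value outside its range is refused whole. The fingers move at their own pace and stop on an object; FORCE is the grip in N (left out, the last holds). Time passes only in rows, so rows that do not move let the fingers close. It gives the time, the measured TCP pose, the force, the opening and the grip force at its end, in the units of the state.
- manip.get_obs(): the state, without advancing time (a new reading comes with each control period).
- eyes.camera(name): name is "side" or "top"; returns (picture, depth): 400x640x3 uint8, red, green, blue; 400x640 float32, m along the optical axis (not along the pixel's ray), 0 where there is no reading.
- eyes.camera_params(name): a dict with "fx", "fy", "cx", "cy" (pixels), "world_from_camera" (4x4, takes a point from camera to world coordinates). Camera axes: x right, y down, z forward; pixel columns grow to the right and rows downward; lengths in m; the calibration is good to about 2 mm. A picture is of the moment at which its call begins. camera_params takes no time and is no camera call.
- job.hand_in(): hands the job in; it is judged then, once.
The state is a dict: "clock": time; "joint_pos": joint angles; "joint_velocities": joint speeds; "tau": joint torques, N m; "position": TCP position; "ee_rot": TCP orientation; "ft_force": force on the tool from outside, world axes, zero at the start; "torque": the same for the moment, N m; "grip_width": opening from 0.0 (shut) to 1.0 (fully open); "grasp_force": force on a finger pad.
Only numpy, scipy, OpenCV 4.12 (cv2) and the standard library are available. Lean on these libraries where they do the work, as an engineer would, in place of code of your own. Each camera call takes 0.05 s, during which the arm holds its last target. There are 200 camera calls.

## Working session

There is one attempt and no reset: what is moved stays moved. The work goes in short steps, Python scripts to look and compute and a shell command to move; the robot and the scene stay as the last step left them, time stands still between calls to the robot, and variables do not carry over. Pictures are saved under pics/ and viewed, at most 10 in all, crops included, and the job is handed in when it is done.

```bash
mkdir -p pics; ls; python3 - <<'E'
from workcell import manip, eyes, job
import cv2,numpy as np
for n in("top","side"):
    p,d=eyes.camera(n); cv2.imwrite(f"pics/{n}0.png",p[:,:,::-1]); np.save(f"pics/{n}0.npy",d)
    print(n,{k:np.round(v,4).tolist() for k,v in eyes.camera_params(n).items()})
print(manip.get_obs(), manip.hold_point_z)
E
```

```text
pics
top {'fx': 382.2461, 'fy': 382.2461, 'cx': 319.4804, 'cy': 199.0136, 'world_from_camera': [[0.0051, -0.9918, 0.1279, 0.4559], [-1.0, -0.0055, -0.0028, -0.0004], [0.0035, -0.1279, -0.9918, 1.1549], [0.0, 0.0, 0.0, 1.0]]}
side {'fx': 383.4735, 'fy': 383.4735, 'cx': 320.3768, 'cy': 197.6696, 'world_from_camera': [[0.8108, -0.3542, 0.466, 0.1312], [-0.5854, -0.4889, 0.6468, -0.6122], [-0.0013, -0.7971, -0.6038, 0.6565], [0.0, 0.0, 0.0, 1.0]]}
{'clock': 0.1, 'joint_pos': array([-1.35561333,  0.33276513, -0.06473692,  1.46079377,  0.02163824,
        1.34992375, -0.08849758]), 'joint_velocities': array([ 4.59810267e-04, -5.46948978e-04,  1.38217120e-03, -1.86490532e-03,
        6.16562685e-06,  1.59624191e-05,  4.39156167e-04]), 'tau': array([ 7.40538635e-04, -6.26745343e+01,  4.87900944e-02, -3.92432499e+01,
        1.63342163e-02,  6.91376568e-03,  7.95108440e-05]), 'position': array([0.14713673, 0.60711032, 0.23065315]), 'ee_rot': array([ 1.18580010e-01,  9.92944321e-01, -5.95672514e-04, -3.14942709e-05]), 'ft_force': array([-0.03188877, -0.21893141,  0.01881109]), 'torque': array([ 0.04779009, -0.04015751, -0.0578962 ]), 'grasp_force': 0.0, 'grip_width': 1.0021336922815973} 0.0187
```

View pics/top0.png

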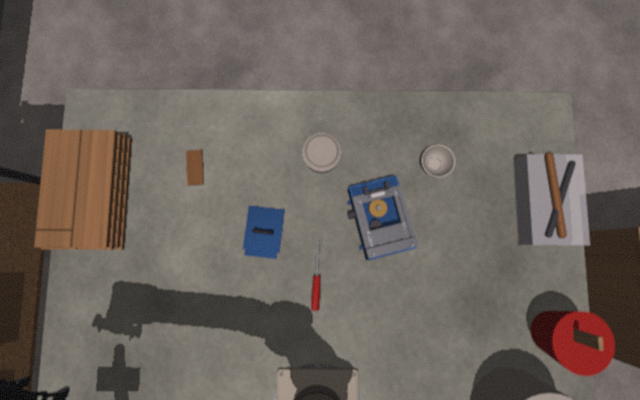

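View pics/side0.png

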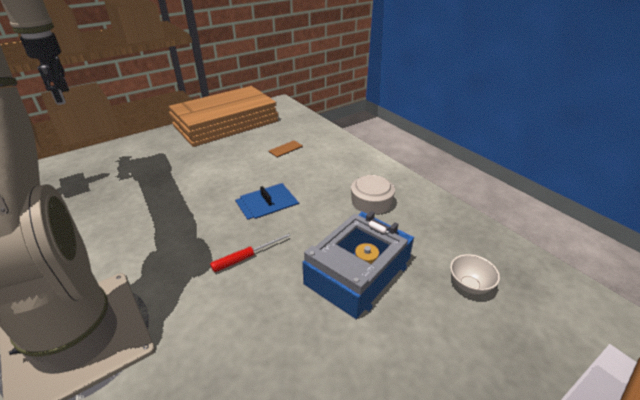

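The top view shows the cover at about (264,232), the housing at about (381,218) with its roller at the upper end, and the screwdriver, mould and bowl nearby. The side view agrees. Next I'll take enlarged crops.

```bash
python3 - <<'E'
import cv2,numpy as np
t=cv2.imread("pics/top0.png"); s=cv2.imread("pics/side0.png")
a=cv2.resize(t[170:270,335:425],None,fx=6,fy=6,interpolation=cv2.INTER_CUBIC)   # housing top
cv2.imwrite("pics/c1.png",a)
b=cv2.resize(t[195:270,230:300],None,fx=5.5,fy=5.5,interpolation=cv2.INTER_CUBIC)
c=cv2.resize(s[175:225,225:310],None,fx=4.7,fy=5.5*1.5/1.5,interpolation=cv2.INTER_CUBIC)
h=max(b.shape[0],c.shape[0]); f=lambda i:np.pad(i,((0,h-i.shape[0]),(0,0),(0,0)))
cv2.imwrite("pics/c2.png",np.hstack([f(b),f(c)])); print(b.shape,c.shape)
c=cv2.resize(s[205:315,295:420],None,fx=5.4,fy=5.4,interpolation=cv2.INTER_CUBIC); cv2.imwrite("pics/c3.png",c)
E
```

```text
(412, 385, 3) (275, 400, 3)
```

View pics/c1.png

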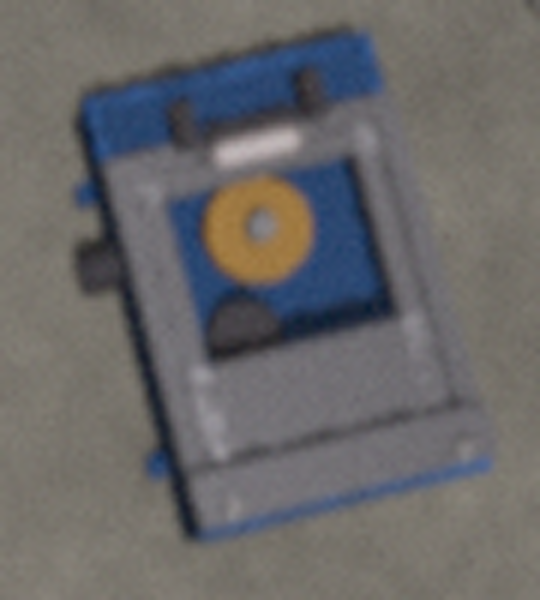

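View pics/c2.png

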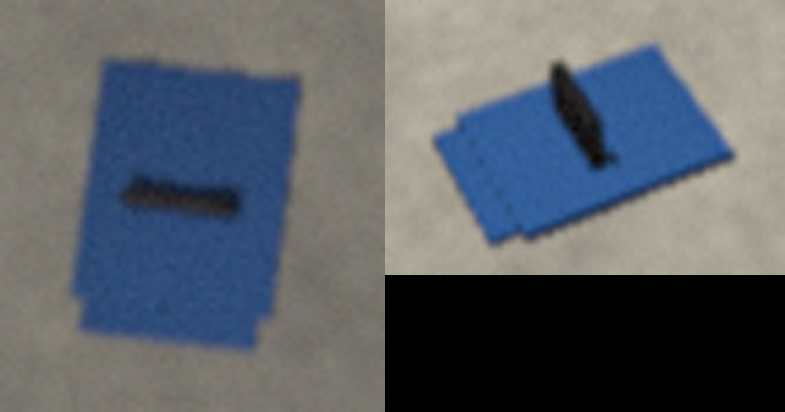

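View pics/c3.png

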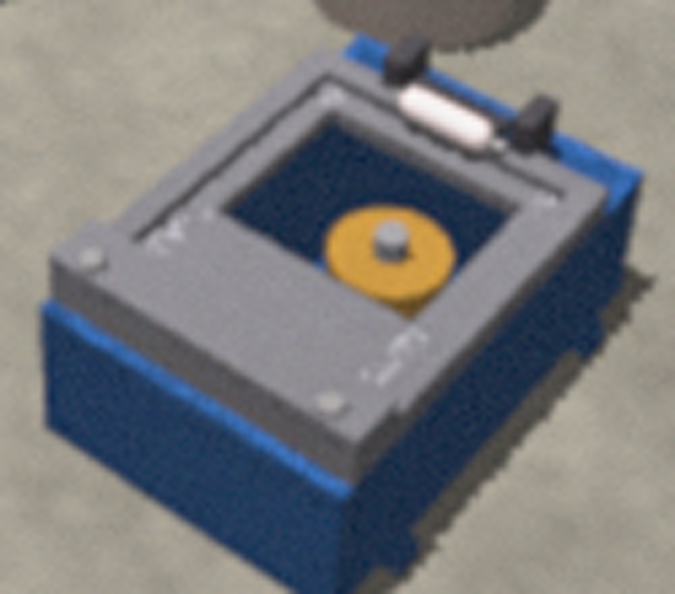

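The crops show both lips on the robot's side: the cover's lip at rows 330–350 of its crop and the housing's ledge at rows 400–530 of its crop. The pocket hole and cover corners are clear in both views, so I'll triangulate them.

```bash
cat >h.py <<'E'
from workcell import manip, eyes, job
import numpy as np
P={n:eyes.camera_params(n) for n in("top","side")}
def ray(n,u,v):
    p=P[n];T=np.array(p["world_from_camera"]);d=T[:3,:3]@[(u-p["cx"])/p["fx"],(v-p["cy"])/p["fy"],1];return T[:3,3],d
def onz(n,u,v,z):
    o,d=ray(n,u,v);return o+d*(z-o[2])/d[2]
def tri(a,b):
    o,d=ray("top",*a);q,e=ray("side",*b)
    s=np.linalg.lstsq(np.c_[d,-e],q-o,rcond=None)[0];x=o+d*s[0];y=q+e*s[1];return (x+y)/2,np.linalg.norm(x-y)
def cloud(n,D):
    p=P[n];T=np.array(p["world_from_camera"]);v,u=np.mgrid[:400,:640]
    X=np.stack([(u-p["cx"])/p["fx"]*D,(v-p["cy"])/p["fy"]*D,D],-1)@T[:3,:3].T+T[:3,3];X[D==0]=np.nan;return X
E
python3 - <<'E'
from h import *
np.set_printoptions(precision=4,suppress=True)
T=lambda x,y:(335+x/6-.5,170+y/6-.5); S=lambda x,y:(295+x/5.4-.5,205+y/5.4-.5)
print("hole")
H=[((207,358),(218,212)),((397,318),(405,310)),((170,198),(335,122)),((355,158),(520,210))]
for a,b in H:
    print(*tri(T(*a),S(*b)),onz("top",*T(*a),.078),onz("side",*S(*b),.078))
print("ledge +y,-y outer corner top94; blue far end z70; ledge front edge")
for a in[(200,528),(490,458)]:print(onz("top",*T(*a),.094))
for a in[(85,100),(372,35)]:print(onz("top",*T(*a),.070))
for a in[(52,262),(352,440)]:print("side",onz("side",*S(*a),.094))
for a in[(640,175),(350,495)]:print("side blue far -y, near -y",onz("side",*S(*a),.070))
T=lambda x,y:(230+x/5.5-.5,195+y/5.5-.5);S=lambda x,y:(225+(x-385)/4.7-.5,175+y/5.5-.5)
print("cover free+y free-y lip+y lip-y")
for a,b,z in[((103,58),(655,45),.006),((300,77),(735,157),.006),((82,330),(434,138),.004),((255,350),(492,243),.004)]:
    print(*tri(T(*a),S(*b)),onz("top",*T(*a),z),onz("side",*S(*b),z))
for n in("top","side"):
    X=cloud(n,np.load(f"pics/{n}0.npy")).reshape(-1,3)
    m=(abs(X[:,0]-.43)<.05)&(abs(X[:,1]-.155)<.06)
    Q=X[m];h=Q[Q[:,2]>.028];print(n,"handle",len(h),h.mean(0),h.min(0),h.max(0),"plate z",np.nanmedian(Q[Q[:,2]<.02][:,2]))
E
```

```text
hole
[ 0.5092 -0.1429  0.0756] 0.002256521760847304 [ 0.5101 -0.1432  0.078 ] [ 0.5066 -0.1443  0.078 ]
[ 0.5286 -0.2315  0.083 ] 0.0008412409353514233 [ 0.5293 -0.2328  0.078 ] [ 0.5317 -0.228   0.078 ]
[ 0.585  -0.1264  0.0725] 0.002878705575144866 [ 0.5855 -0.1266  0.078 ] [ 0.5794 -0.1303  0.078 ]
[ 0.605  -0.2144  0.0782] 0.00020036934632564095 [ 0.6051 -0.2145  0.078 ] [ 0.6051 -0.2142  0.078 ]
ledge +y,-y outer corner top94; blue far end z70; ledge front edge
[ 0.4316 -0.137   0.094 ]
[ 0.4641 -0.2707  0.094 ]
[ 0.6336 -0.0872  0.07  ]
[ 0.666  -0.2255  0.07  ]
side [ 0.429  -0.1419  0.094 ]
side [ 0.4651 -0.2736  0.094 ]
side blue far -y, near -y [ 0.6663 -0.2228  0.07  ]
side blue far -y, near -y [ 0.4629 -0.2774  0.07  ]
cover free+y free-y lip+y lip-y
[0.5845 0.2117 0.0054] 8.89496765406463e-05 [0.5845 0.2116 0.006 ] [0.5841 0.211  0.006 ]
[0.5746 0.1039 0.0016] 0.0011687003237421713 [0.5746 0.1032 0.006 ] [0.571  0.0993 0.006 ]
[0.436  0.2192 0.0043] 0.0010277491437826487 [0.4365 0.219  0.004 ] [0.4358 0.2199 0.004 ]
[0.426  0.1254 0.0038] 0.0006594673908355658 [0.4263 0.1252 0.004 ] [0.4256 0.1253 0.004 ]<stdin>:20: RuntimeWarning: Mean of empty slice.
  ret = um.true_divide(
Traceback (most recent call last):
ValueError: zero-size array to reduction operation minimum which has no identity
```

```bash
python3 - <<'E'
from h import *
np.set_printoptions(precision=4,suppress=True)
yaw=np.radians(13.2);R=np.array([[np.cos(yaw),np.sin(yaw)],[-np.sin(yaw),np.cos(yaw)]])
for n in("top","side"):
    X=cloud(n,np.load(f"pics/{n}0.npy")).reshape(-1,3)
    m=(abs(X[:,0]-.505)<.03)&(abs(X[:,1]-.165)<.05)
    Q=X[m];h=Q[Q[:,2]>.025];print(n,"handle",len(h),h.mean(0),h.min(0),h.max(0),"plate z",np.median(Q[Q[:,2]<.02][:,2]))
    L=np.c_[(X[:,:2]-[.534,-.185])@R.T,X[:,2]]
    m=(abs(L[:,1])<.03)&(abs(L[:,0])<.16);
    print(" ".join(f"{x*1e3:.0f}:{np.median(L[m&(abs(L[:,0]-x)<.002),2])*1e3:.0f}" for x in np.arange(-.125,.15,.004) if (m&(abs(L[:,0]-x)<.002)).any()))
    m=(abs(L[:,0]+.07)<.02)&(L[:,2]>.08)|(abs(L[:,0]+.04)<.02)&(L[:,2]>.07)
    q=L[m];print("frame y range",np.percentile(q[:,1],[1,99]))
    s=(abs(L[:,0]+.045)<.02);print(" ".join(f"{y*1e3:.0f}:{np.median(L[s&(abs(L[:,1]-y)<.002),2])*1e3:.0f}" for y in np.arange(-.08,.081,.004) if (s&(abs(L[:,1]-y)<.002)).any()))
    # top surface of ledge: edges angle
    q=L[(abs(L[:,0]+.09)<.04)&(L[:,2]>.087)&(abs(L[:,1])<.09)]
    import cv2;print("ledge rect",cv2.minAreaRect((q[:,:2]*1e3).astype(np.float32)))
E
```

```text
top handle 73 [0.5026 0.163  0.0364] [0.4964 0.1353 0.0262] [0.5081 0.1933 0.0405] plate z 0.006686676690968563
-125:1 -121:1 -117:0 -113:0 -109:0 -105:1 -101:1 -97:69 -93:71 -89:95 -85:95 -81:95 -77:95 -73:95 -69:95 -65:94 -61:78 -57:79 -53:78 -49:79 -45:79 -41:79 -37:79 -33:79 -29:79 -25:78 -21:78 -17:40 -13:24 -9:37 -5:10 -1:9 3:8 7:9 11:7 15:7 19:19 23:38 27:38 31:39 35:41 39:40 43:39 47:41 51:39 55:39 59:37 63:72 67:78 71:93 75:96 79:94 83:93 87:94 91:93 95:71 99:72 103:71 107:71 111:71 115:71 119:71 127:1 131:1 135:1 139:0 143:-0 147:1
frame y range [-0.5762  0.0684]
-72:85 -68:85 -64:85 -60:83 -56:79 -52:78 -48:79 -44:78 -40:79 -36:78 -32:79 -28:79 -24:79 -20:79 -16:78 -12:79 -8:78 -4:79 0:80 4:78 8:79 12:79 16:78 20:79 24:78 28:78 32:78 36:79 40:79 44:78 48:79 52:78 56:77 60:84 64:86 68:83 72:21 76:2 80:2
ledge rect ((-74.61909484863281, -1.4079437255859375), (31.982643127441406, 142.63661193847656), 0.6108821034431458)
side handle 79 [0.5022 0.161  0.0342] [0.4961 0.1323 0.0252] [0.5115 0.1933 0.0396] plate z 0.007652879276460245
-125:1 -121:1 -117:1 -113:1 -109:1 -105:1 -101:1 -97:35 -93:46 -89:83 -85:95 -81:95 -77:95 -73:95 -69:95 -65:95 -61:94 -53:80 -49:79 -45:79 -41:79 -37:79 -33:79 -29:79 -25:79 -21:79 -17:79 15:41 19:40 23:39 27:40 31:39 35:40 39:41 43:41 47:40 51:40 55:40 59:40 63:75 67:78 71:89 75:83 79:93 83:93 87:93 91:93 95:93 99:8 103:8 107:7 111:7 115:13 119:71 123:69
frame y range [-0.4417  1.9599]
-80:2 -76:2 -72:47 -68:85 -64:85 -60:85 -56:79 -52:79 -48:79 -44:79 -40:79 -36:80 -32:79 -28:80 -24:79 -20:80 -16:79 -12:79 -8:79 -4:79 0:79 4:79 8:79 12:79 16:79 20:79 24:79 28:79 32:79 36:79 40:79 44:79 48:79 52:80 56:79 60:85 64:85 68:85 72:84
ledge rect ((-75.979248046875, -1.43646240234375), (29.78457260131836, 143.73513793945312), 0.6446462869644165)
```

```bash
cat >>h.py <<'E'
from scipy.spatial.transform import Rotation as Ro
HY=13.7; PC=np.array([.5342,-.186,.079])   # pocket centre on seat plane, yaw
def target(p_local,tilt,yaw):  # TCP pose: tool y along cover x, cover tilted lip-down by tilt deg
    h=Ro.from_euler('z',yaw,degrees=True)
    A=np.array([[0,1,0],[1,0,0],[0,0,-1.]]).T   # tool x=+y, tool y=+x, z down
    return h, h*Ro.from_euler('y',-tilt,degrees=True)
def delta(pos,tilt,yaw,rev=False):
    o=manip.get_obs();q=Ro.from_quat(o["ee_rot"])
    A=Ro.from_matrix(np.array([[0,1,0],[1,0,0],[0,0,-1.]]))
    _,r=target(None,tilt,yaw); g=r*A
    c=[g,g*Ro.from_euler('z',180,degrees=True)]
    t=[ (x*q.inv()).as_rotvec(degrees=True) for x in c]; t=min(t,key=np.linalg.norm)
    print("dpos cm",np.round((pos-o["position"])*100,2),"turn",np.round(t,2),"F",np.round(o["ft_force"],1),"t",round(o["clock"],2),"q",np.round(o["joint_pos"],2))
E
python3 -m crank '[[[6,2.55,-3.17,-0.5,0,0,-5.84],[6,2.55,-3.17,-0.5,0,0,-5.84],[6,2.55,-3.17,-0.5,0,0,-5.84],[6,2.55,-3.17,-0.5,0,0,-5.84],[6,2.55,-3.17,-0.5,0,0,-5.84],[6,2.55,-3.17,-0.5,0,0,-5.84],[6,2.55,-3.17,-0.5,0,0,-5.84],[6,2.55,-3.17,-0.5,0,0,-5.84],[6,2.55,-3.17,-0.5,0,0,-5.84],[6,2.55,-3.17,-0.5,0,0,-5.84],[6,2.55,-3.17,-0.5,0,0,-5.84],[6,2.55,-3.17,-0.5,0,0,-5.84],[6,2.55,-3.17,-0.5,0,0,-5.84],[6,2.55,-3.17,-0.5,0,0,-5.84],[6,0,0,0,0,0,0],[6,0,0,0,0,0,0]]]' 40
python3 -c "
from h import *
delta(np.array([.504,.1635,.011]),0,-5.4)"
```

```text
clock: 2.1
position: [0.5037, 0.1642, 0.1611]
ee_rot: [0.739, 0.674, -0.0, -0.0]
ft_force: [-1.0, 0.5, -0.1]
grip_width: 0.706
grasp_force: 0.0
dpos cm [  0.03  -0.07 -15.01] turn [-0.   -0.04 -0.09] F [-1.   0.5 -0.1] t 2.1 q [-0.8   0.18  0.44  1.83 -0.08  1.16 -0.42]
```

```bash
python3 -m crank '[[[6,0,-0.07,-3,0,0,0],[6,0,0,-3,0,0,0],[6,0,0,-3,0,0,0],[6,0,0,-2,0,0,0],[6,0,0,-1.5,0,0,0],[6,0,0,-1.2,0,0,0],[6,0,0,-0.8,0,0,0],[6,0,0,-0.4,0,0,0],[6,0,0,0,0,0,0],[0.5,0,0,0,0,0,0],[0.5,0,0,0,0,0,0],[0.5,0,0,0,0,0,0],[0.5,0,0,0,0,0,0],[0.5,0,0,0,0,0,0],[0.5,0,0,0,0,0,0],[0.5,0,0,0,0,0,0]]]' 60
python3 - <<'E'
from h import *
delta(np.array([.504,.1635,.011]),0,-5.4)
import cv2
p,d=eyes.camera("side"); cv2.imwrite("pics/g1.png",cv2.resize(p[100:260,170:350,::-1],None,fx=3.5,fy=3.5,interpolation=cv2.INTER_CUBIC))
E
```

```text
clock: 4.1
position: [0.5045, 0.163, 0.0127]
ee_rot: [0.74, 0.673, 0.0, 0.0]
ft_force: [-1.5, -0.0, 4.8]
grip_width: 0.1
grasp_force: 59.9
dpos cm [-0.05  0.05 -0.17] turn [-0.02  0.04 -0.02] F [-1.5 -0.   4.8] t 4.1 q [-0.75  0.38  0.41  1.95 -0.2   0.85 -0.33]
```

View pics/g1.png

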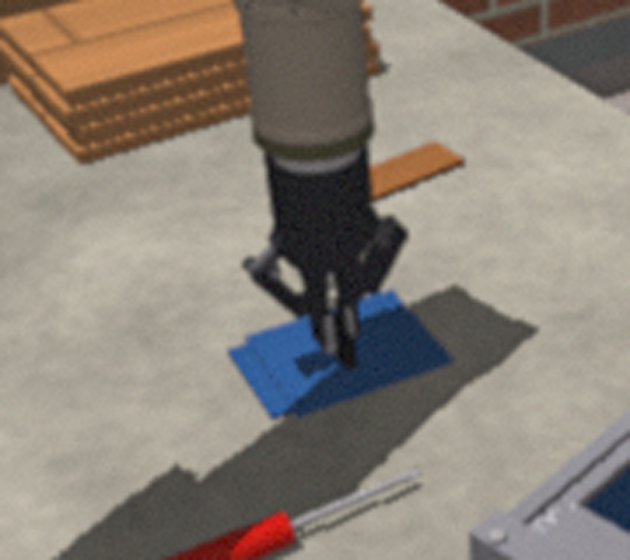

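```bash
cat >>h.py <<'E'
PC[2]=.078
def tcp(lip_x,lip_z,th,PCo=PC,h=.0127,yaw=HY):   # lip end (m) in pocket frame
    c,s=np.cos(np.radians(th)),np.sin(np.radians(th))
    x=lip_x+.075*c-h*s; z=lip_z+.075*s+h*c
    return PCo+Ro.from_euler('z',yaw,degrees=True).apply([x,0,z])
def lip(th=None):  # current lip end in pocket frame from measured pose
    o=manip.get_obs();zt=Ro.from_quat(o["ee_rot"]).apply([0,0,1])
    h=Ro.from_euler('z',HY,degrees=True);zl=h.inv().apply(zt);t=np.arctan2(zl[0],-zl[2])
    l=h.inv().apply(o["position"]-PC)
    x=l[0]-.075*np.cos(t)+.0127*np.sin(t);z=l[2]-.075*np.sin(t)-.0127*np.cos(t)
    print("lip mm",np.round([x*1e3,l[1]*1e3,z*1e3],1),"tilt",round(np.degrees(t),2),"Flocal",np.round(h.inv().apply(o["ft_force"]),1),"t",round(o["clock"],2))
E
python3 -m crank '[[[0.5,0,0,1,0,0,0],[0.5,0,0,2,0,0,0],[0.5,0,0,3,0,0,0],[0.5,0,0,4,0,0,0],[0.5,0,0,4,0,0,0],[0.5,0,0,3,0,0,0],[0.5,0,0,0,0,0,0]]]'
python3 -c "
from h import *
delta(tcp(-.0545,.06,13),13,HY);lip()
delta(tcp(-.0545,.06,0),0,HY)"
```

```text
clock: 5.03
position: [0.505, 0.1632, 0.1842]
ee_rot: [0.74, 0.673, 0.002, 0.0]
ft_force: [0.1, 0.5, -5.0]
grip_width: 0.1
grasp_force: 58.8
dpos cm [  4.44 -34.55  -1.7 ] turn [  0.81 -12.87  19.  ] F [ 0.1  0.5 -5. ] t 5.03 q [-0.81  0.15  0.45  1.8  -0.07  1.2  -0.43]
lip mm [-20.6 346.2  93.2] tilt 0.19 Flocal [ 0.2  0.5 -5. ] t 5.03
dpos cm [  4.91 -34.44  -3.35] turn [-0.14  0.15 19.09] F [ 0.1  0.5 -5. ] t 5.03 q [-0.81  0.15  0.45  1.8  -0.07  1.2  -0.43]
```

```bash
python3 -m crank '[[[0.5,0.37,-2.88,-0.14,0.07,-1.07,1.58],[0.5,0.37,-2.88,-0.14,0.07,-1.07,1.58],[0.5,0.37,-2.88,-0.14,0.07,-1.07,1.58],[0.5,0.37,-2.88,-0.14,0.07,-1.07,1.58],[0.5,0.37,-2.88,-0.14,0.07,-1.07,1.58],[0.5,0.37,-2.88,-0.14,0.07,-1.07,1.58],[0.5,0.37,-2.88,-0.14,0.07,-1.07,1.58],[0.5,0.37,-2.88,-0.14,0.07,-1.07,1.58],[0.5,0.37,-2.88,-0.14,0.07,-1.07,1.58],[0.5,0.37,-2.88,-0.14,0.07,-1.07,1.58],[0.5,0.37,-2.88,-0.14,0.07,-1.07,1.58],[0.5,0.37,-2.88,-0.14,0.07,-1.07,1.58],[0.5,0,0,0,0,0,0],[0.5,0,0,0,0,0,0]]]'
python3 - <<'E'
from h import *
lip();delta(tcp(-.0545,.06,13),13,HY);delta(tcp(-.0545,.004,13),13,HY)
# measure the held cover's lip & free edge with depth (pocket frame)
h=Ro.from_euler('z',HY,degrees=True)
import cv2
for n in("top","side"):
    p,d=eyes.camera(n);L=h.inv().apply((cloud(n,d)-PC).reshape(-1,3)).reshape(400,640,3)
    b=(p[:,:,2]>p[:,:,0]*1.5+15)&(L[:,:,2]>.03)&(L[:,:,2]<.13)&(abs(L[:,:,1])<.08)&(abs(L[:,:,0])<.13)
    q=L[b]*1e3;k=np.polyfit(q[:,0],q[:,2],1);print(n,len(q),"x",np.percentile(q[:,0],[.5,99.5]),"y",np.percentile(q[:,1],[.5,99.5]),"tilt",np.degrees(np.arctan(k[0])),"top z at x=15",np.polyval(k,15))
    cv2.imwrite(f"pics/h_{n}.png",cv2.resize(p[150:310,270:450,::-1],None,fx=3.5,fy=3.5))
E
```

```text
clock: 6.78
position: [0.5477, -0.1819, 0.1641]
ee_rot: [0.614, 0.781, 0.087, 0.068]
ft_force: [-0.6, 0.1, -4.0]
grip_width: 0.102
grasp_force: 58.8
lip mm [-56.3   0.7  57.2] tilt 12.67 Flocal [-0.6  0.3 -4. ] t 6.78
dpos cm [ 0.17 -0.03  0.32] turn [ 0.1  -0.31  0.06] F [-0.6  0.1 -4. ] t 6.78 q [-0.34  0.16  0.72  1.88 -0.28  0.97  0.74]
dpos cm [ 0.17 -0.03 -5.28] turn [ 0.1  -0.31  0.06] F [-0.6  0.1 -4. ] t 6.78 q [-0.34  0.16  0.72  1.88 -0.28  0.97  0.74]
top 1117 x [-52.88604691  87.80351075] y [-48.10712446  57.47321507] tilt 12.71181296404268 top z at x=15 80.29993355792637
side 2298 x [-56.94002283  86.1128386 ] y [-51.59851102  55.50173421] tilt 13.181130227537286 top z at x=15 80.30595829768244
```

View pics/h_side.png

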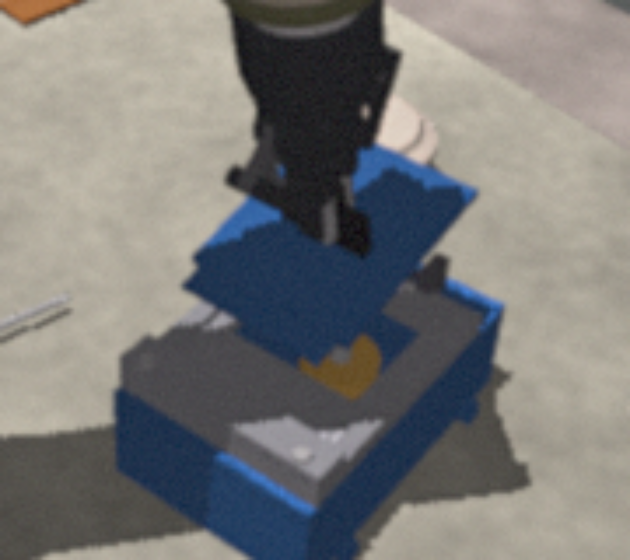

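The picture shows the cover tilted lip-down over the pocket and clear of it. It sits about 2.5 mm too far towards +y, which I'll correct on the way down.

```bash
python3 -m crank '[[[0.5,0.12,-0.14,-1,0.1,-0.3,0],[0.5,0.11,-0.13,-1.5,0,0,0],[0.5,0,0,-1.2,0,0,0],[0.5,0,0,-0.8,0,0,0],[0.5,0,0,-0.4,0,0,0],[0.5,0,0,-0.2,0,0,0],[0.5,0,0,0,0,0,0]]]'
python3 -c "
from h import *
lip();delta(tcp(-.0545,.003,13),13,HY)"
```

```text
clock: 7.75
position: [0.551, -0.1854, 0.1147]
ee_rot: [0.614, 0.781, 0.09, 0.071]
ft_force: [-0.1, -0.2, -3.9]
grip_width: 0.098
grasp_force: 58.8
lip mm [-53.7  -3.4   7.3] tilt 13.15 Flocal [-0.2 -0.2 -3.9] t 7.75
dpos cm [-0.16  0.32 -0.45] turn [0.03 0.16 0.06] F [-0.1 -0.2 -3.9] t 7.75 q [-0.3   0.24  0.7   1.92 -0.37  0.87  0.82]
```

```bash
python3 -m crank '[[[0.5,-0.02,0.08,-0.2,0,0,0],[0.5,0,0,-0.15,0,0,0],[0.5,0,0,-0.1,0,0,0],[0.5,0,0,0,0,0,0]]]'
python3 - <<'E'
from h import *
lip()
h=Ro.from_euler('z',HY,degrees=True)
for n in("top","side"):
    p,d=eyes.camera(n);L=h.inv().apply((cloud(n,d)-PC).reshape(-1,3)).reshape(400,640,3)
    b=(p[:,:,2]>p[:,:,0]*1.5+15)&(L[:,:,2]>.004)&(L[:,:,2]<.08)&(abs(L[:,:,1])<.08)&(abs(L[:,:,0])<.13)
    q=L[b]*1e3;k=np.polyfit(q[:,0],q[:,2],1)
    m=(q[:,0]>-25)&(q[:,0]<75)
    print(n,len(q),"x",np.percentile(q[:,0],[.5,99.5]),"y",np.percentile(q[m,1],[0,1,99,100]),"tilt",np.degrees(np.arctan(k[0])),"top z at x=15",np.polyval(k,15))
    g=L[(abs(L[:,:,0]+.069)<.012)&(L[:,:,2]>.012)&(L[:,:,2]<.02)&(abs(L[:,:,1])<.09)]*1e3;print("ledge y",np.percentile(g[:,1],[0,1,99,100]),"x",np.percentile(g[:,0],[0,98]))
E
```

```text
clock: 8.25
position: [0.5507, -0.1846, 0.11]
ee_rot: [0.614, 0.781, 0.09, 0.071]
ft_force: [-0.0, -0.0, -4.3]
grip_width: 0.102
grasp_force: 58.8
lip mm [-53.8  -2.5   2.6] tilt 13.12 Flocal [-0.  -0.  -4.3] t 8.25
top 987 x [-50.36940972  90.93910509] y [-53.41731598 -50.74264327  53.06601562  53.8660704 ] tilt 12.928765969801619 top z at x=15 25.572429441301765
ledge y [ 6.1757423   9.85485088 70.12940672 71.20289073] x [-80.91630871 -64.85414937]
side 2172 x [-53.44649047  88.70640941] y [-55.67186877 -55.1003637   50.94621036  54.80931505] tilt 13.563613043620208 top z at x=15 25.58183810391793
ledge y [-71.37526751 -70.90147291  68.63049323  71.40270434] x [-80.9890692  -62.84834833]
```

```bash
python3 -m crank '[[[0.5,-0.29,-0.07,-0.07,0,0,0],[0.5,-0.29,-0.07,0,0,0,0],[0.5,-0.29,-0.07,0,0,0,0],[0.5,-0.29,-0.07,0,0,0,0],[0.5,-0.29,-0.07,0,0,0,0],[0.5,-0.29,-0.07,0,0,0,0],[0.5,0,0,0,0,0,0]]]'
python3 -c "
from h import *
lip()"
```

```text
clock: 9.22
position: [0.5331, -0.1888, 0.1094]
ee_rot: [0.614, 0.781, 0.09, 0.071]
ft_force: [1.4, -0.1, -3.9]
grip_width: 0.106
grasp_force: 58.8
lip mm [-71.9  -2.5   2. ] tilt 13.13 Flocal [ 1.3 -0.4 -3.9] t 9.22
```

```bash
python3 -m crank '[[[0.5,-0.1,-0.024,0,0,0,0],[0.5,-0.1,-0.024,0,0,0,0],[0.5,-0.1,-0.024,0,0,0,0],[0.5,0,0,0,0,0,0]]]'
python3 -c "
from h import *
lip()"
```

```text
clock: 9.72
position: [0.5303, -0.1895, 0.1093]
ee_rot: [0.614, 0.781, 0.09, 0.071]
ft_force: [0.4, -0.1, -4.4]
grip_width: 0.1
grasp_force: 58.8
lip mm [-74.8  -2.5   1.9] tilt 13.13 Flocal [ 0.4 -0.2 -4.4] t 9.72
```

```bash
python3 -m crank '[[[0.5,-0.1,-0.024,0,0,0,0],[0.5,-0.1,-0.024,0,0,0,0],[0.5,0,0,0,0,0,0]]]'
python3 -c "
from h import *
lip()"
python3 -m crank '[[[0.5,-0.05,-0.012,0,0,0,0],[0.5,0,0,0,0,0,0]]]'
python3 -c "
from h import *
lip()"
```

```text
clock: 10.1
position: [0.5292, -0.1895, 0.1098]
ee_rot: [0.614, 0.781, 0.09, 0.072]
ft_force: [4.9, 2.4, -4.3]
grip_width: 0.101
grasp_force: 58.6
lip mm [-75.8  -2.2   2.3] tilt 13.22 Flocal [ 5.4  1.2 -4.3] t 10.1
clock: 10.35
position: [0.529, -0.1895, 0.1099]
ee_rot: [0.614, 0.781, 0.09, 0.072]
ft_force: [6.0, 2.8, -4.5]
grip_width: 0.102
grasp_force: 58.5
lip mm [-76.   -2.1   2.4] tilt 13.25 Flocal [ 6.5  1.2 -4.5] t 10.35
```

```bash
python3 -c "
from h import *
np.set_printoptions(precision=2,suppress=True)
y=Ro.from_euler('z',HY,degrees=True).apply([0,1,0]);print('axis',y)
a=tcp(-.0760,.0022,13.2)
for t,x,z in((11.2,-.076,.0015),(9.2,-.0761,.001),(7.2,-.0761,.0005),(6.5,-.0761,.0005),(0,-.0765,0)):
    b=tcp(x,z,t);print(t,(b-a)*100);a=b
"
```

```text
axis [-0.24  0.97  0.  ]
11.2 [ 0.1   0.02 -0.32]
9.2 [ 0.08  0.02 -0.3 ]
7.2 [ 0.08  0.02 -0.3 ]
6.5 [ 0.03  0.01 -0.09]
0 [ 0.15  0.04 -0.89]
```

```bash
python3 -m crank '[[[0.5,0.05,0.01,-0.16,-0.24,0.97,0],[0.5,0.05,0.01,-0.16,-0.24,0.97,0],[0.5,0,0,0,0,0,0]]]'
python3 -c "
from h import *
lip()"
python3 -m crank '[[[0.5,0.04,0.01,-0.15,-0.24,0.97,0],[0.5,0.04,0.01,-0.15,-0.24,0.97,0],[0.5,0,0,0,0,0,0]]]'
python3 -c "
from h import *
lip()"
```

```text
clock: 10.72
position: [0.5301, -0.1893, 0.1067]
ee_rot: [0.615, 0.783, 0.076, 0.061]
ft_force: [6.2, 3.3, -2.4]
grip_width: 0.104
grasp_force: 59.1
lip mm [-75.8  -2.2   1.7] tilt 11.23 Flocal [ 6.8  1.7 -2.4] t 10.72
clock: 11.1
position: [0.5309, -0.1892, 0.1037]
ee_rot: [0.616, 0.784, 0.063, 0.051]
ft_force: [4.4, 2.3, -1.1]
grip_width: 0.102
grasp_force: 59.2
lip mm [-75.9  -2.3   1.2] tilt 9.23 Flocal [ 4.8  1.2 -1.1] t 11.1
```

```bash
python3 -m crank '[[[0.5,0.04,0.01,-0.13,-0.24,0.97,0],[0.5,0.04,0.01,-0.13,-0.24,0.97,0],[0.5,0,0,0,0,0,0]]]'
python3 -c "
from h import *
lip()"
python3 -m crank '[[[0.5,0.015,0,-0.06,-0.12,0.49,0],[0.5,0.015,0,-0.06,-0.12,0.49,0],[0.5,0,0,0,0,0,0]]]'
python3 -c "
from h import *
lip();print(manip.get_obs()['torque'])"
```

```text
clock: 11.48
position: [0.5316, -0.189, 0.101]
ee_rot: [0.616, 0.785, 0.049, 0.04]
ft_force: [5.5, 2.7, -1.3]
grip_width: 0.104
grasp_force: 59.2
lip mm [-76.   -2.3   1. ] tilt 7.23 Flocal [ 6.   1.3 -1.3] t 11.47
clock: 11.85
position: [0.5319, -0.189, 0.0999]
ee_rot: [0.617, 0.785, 0.042, 0.034]
ft_force: [5.0, 3.9, -1.8]
grip_width: 0.104
grasp_force: 59.2
lip mm [-76.1  -2.3   1.1] tilt 6.25 Flocal [ 5.8  2.6 -1.8] t 11.85
[ 0.61220102 -0.95674985  0.15600341]
```

```bash
python3 -m crank '[[[3,0,0,0,0,0,0],[3,0,0,0,0,0,0],[3,0,0,0,0,0,0],[3,0,0,0,0,0,0]]]'
python3 -m crank '[[[3,-0.1,-0.025,1,0,0,0],[3,-0.2,-0.05,2,0,0,0],[3,-0.2,-0.05,2,0,0,0],[3,-0.1,-0.025,1,0,0,0],[3,0,0,0,0,0,0]]]'
python3 - <<'E'
from h import *
lip()
import cv2
h=Ro.from_euler('z',HY,degrees=True)
for n in("top","side"):
    p,d=eyes.camera(n);L=h.inv().apply((cloud(n,d)-PC).reshape(-1,3)).reshape(400,640,3)
    b=(p[:,:,2]>p[:,:,0]*1.5+15)&(L[:,:,2]>.003)&(L[:,:,2]<.035)&(abs(L[:,:,1])<.06)&(L[:,:,0]>-.055)&(L[:,:,0]<.09)
    q=L[b]*1e3;k=np.polyfit(q[:,0],q[:,2],1)
    print(n,len(q),"x",np.percentile(q[:,0],[.5,99.5]),"y",np.percentile(q[:,1],[1,99]),"tilt",np.degrees(np.arctan(k[0])),"top z at x=70,-60",np.polyval(k,[70,-60]))
    if n=="side":cv2.imwrite("pics/r1.png",cv2.resize(p[150:310,270:450,::-1],None,fx=3.5,fy=3.5,interpolation=cv2.INTER_CUBIC))
E
```

```text
clock: 12.35
position: [0.5306, -0.1897, 0.0994]
ee_rot: [0.617, 0.785, 0.041, 0.034]
ft_force: [0.6, -0.8, -0.5]
grip_width: 0.352
grasp_force: 0.0
clock: 12.98
position: [0.5252, -0.1911, 0.1605]
ee_rot: [0.617, 0.785, 0.042, 0.034]
ft_force: [0.2, -0.6, 0.0]
grip_width: 0.354
grasp_force: 0.0
lip mm [-83.1  -2.8  61.7] tilt 6.24 Flocal [ 0.  -0.6  0. ] t 12.97
top 863 x [-54.35917131  69.62248861] y [-35.649547    52.63802614] tilt 6.292113381950445 top z at x=70,-60 [22.98230202  8.6482804 ]
side 1927 x [-54.36345536  70.76774016] y [-54.74522173  52.17557645] tilt 6.263630318158924 top z at x=70,-60 [22.95235376  8.68374028]
```

View pics/r1.png

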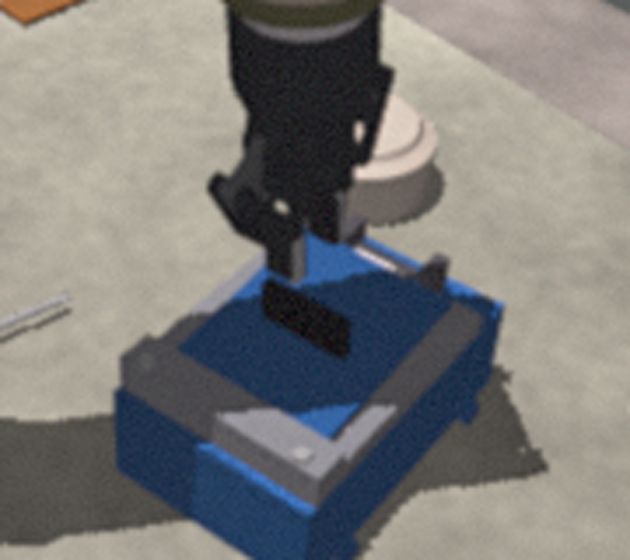

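The picture shows the cover released with its lip under the ledge and its free edge on the roller, at 6.3° tilt. Next I'll shut the fingers and press near the free edge.

```bash
python3 -c "
from h import *
w=PC+Ro.from_euler('z',HY,degrees=True).apply([.050,0,.037]);delta(w,0,HY)"
```

```text
dpos cm [ 5.82  1.66 -4.41] turn [-1.38  5.95  0.03] F [-0.9  1.3  0.4] t 13.07 q [-0.36  0.2   0.74  1.85 -0.22  1.07  0.71]
```

```bash
python3 -m crank '[[[0,1.5,0.42,0,-0.35,1.5,0],[0,1.5,0.42,0,-0.35,1.5,0],[0,1.5,0.42,0,-0.35,1.5,0],[0,1.32,0.4,0,-0.33,1.45,0],[0,0,0,-1.5,0,0,0],[0,0,0,-1.5,0,0,0],[0,0,0,-0.9,0,0,0],[0,0,0,-0.5,0,0,0],[0,0,0,0,0,0,0],[0,0,0,0,0,0,0]]]' 20
python3 -c "
from h import *
w=PC+Ro.from_euler('z',HY,degrees=True).apply([.050,0,.023]);delta(w,0,HY)"
```

```text
clock: 14.32
position: [0.5831, -0.1745, 0.1158]
ee_rot: [0.618, 0.786, 0.0, 0.001]
ft_force: [0.7, 0.0, 0.2]
grip_width: -0.001
grasp_force: 0.0
dpos cm [-0.04  0.03 -1.48] turn [0.02 0.07 0.04] F [0.7 0.  0.2] t 14.32 q [-0.32  0.45  0.69  1.68 -0.31  1.13  0.69]
```

```bash
python3 -m crank '[[[0,0,0,-0.5,0,0,0],[0,0,0,-0.4,0,0,0],[0,0,0,-0.3,0,0,0],[0,0,0,-0.2,0,0,0],[0,0,0,-0.1,0,0,0],[0,0,0,0,0,0,0]]]'
python3 -m crank '[[[0,0,0,-0.1,0,0,0],[0,0,0,-0.1,0,0,0],[0,0,0,0,0,0,0]]]'
```

```text
clock: 15.08
position: [0.5829, -0.1744, 0.1003]
ee_rot: [0.618, 0.786, -0.0, 0.0]
ft_force: [-0.1, 0.2, -0.0]
grip_width: 0.005
grasp_force: 0.0
clock: 15.45
position: [0.583, -0.1744, 0.0984]
ee_rot: [0.618, 0.786, 0.0, 0.0]
ft_force: [-0.6, -1.1, 1.1]
grip_width: -0.001
grasp_force: 0.4
```

```bash
for i in 1 2 3; do :; done
python3 -m crank '[[[0,0,0,-0.1,0,0,0],[0,0,0,0,0,0,0]]]'
python3 -m crank '[[[0,0,0,-0.1,0,0,0],[0,0,0,0,0,0,0]]]'
```

```text
clock: 15.7
position: [0.583, -0.1743, 0.0973]
ee_rot: [0.618, 0.786, 0.0, 0.0]
ft_force: [0.7, -0.2, 0.9]
grip_width: 0.001
grasp_force: 0.3
clock: 15.95
position: [0.5827, -0.1744, 0.0961]
ee_rot: [0.618, 0.786, -0.0, 0.0]
ft_force: [0.2, 0.3, 0.2]
grip_width: -0.0
grasp_force: 0.0
```

```bash

python3 -m crank '[[[0,0,0,-0.1,0,0,0],[0,0,0,-0.05,0,0,0],[0,0,0,0,0,0,0]]]'
python3 -m crank '[[[0,0,0,-0.1,0,0,0],[0,0,0,0,0,0,0]]]'
python3 -m crank '[[[0,0,0,-0.1,0,0,0],[0,0,0,0,0,0,0]]]'
```

```text
clock: 16.32
position: [0.5829, -0.1744, 0.0948]
ee_rot: [0.618, 0.786, -0.0, 0.0]
ft_force: [0.3, -0.9, 0.0]
grip_width: 0.003
grasp_force: 0.0
clock: 16.58
position: [0.5829, -0.1743, 0.0937]
ee_rot: [0.618, 0.786, -0.0, 0.0]
ft_force: [-0.3, 0.1, 1.5]
grip_width: 0.002
grasp_force: 0.0
clock: 16.82
position: [0.5829, -0.1743, 0.0927]
ee_rot: [0.618, 0.786, -0.0, 0.0]
ft_force: [-0.2, 0.1, 0.2]
grip_width: -0.002
grasp_force: 0.0
```

```bash
cat >m.py <<'E'
from h import *
import cv2,sys
h=Ro.from_euler('z',HY,degrees=True)
for n in("top","side"):
    p,d=eyes.camera(n);L=h.inv().apply((cloud(n,d)-PC).reshape(-1,3)).reshape(400,640,3)
    b=(p[:,:,2]>p[:,:,0]*1.5+15)&(L[:,:,2]>.001)&(L[:,:,2]<.035)&(abs(L[:,:,1])<.06)&(L[:,:,0]>-.055)&(L[:,:,0]<.09)
    q=L[b]*1e3;k=np.polyfit(q[:,0],q[:,2],1)
    print(n,len(q),"x",np.percentile(q[:,0],[.5,99.5]),"y",np.percentile(q[:,1],[1,99]),"tilt",np.degrees(np.arctan(k[0])),"top z at x=70,50,-60",np.polyval(k,[70,50,-60]))
    if n=="side":cv2.imwrite(f"pics/{sys.argv[1]}.png",cv2.resize(p[150:310,270:450,::-1],None,fx=3.5,fy=3.5,interpolation=cv2.INTER_CUBIC))
E
python3 m.py r2
```

```text
top 71 x [23.52859227 69.56560426] y [25.22387098 53.55501039] tilt 0.5851333238872818 top z at x=70,50,-60 [7.11305187 6.90879471 5.78538031]
side 1728 x [-54.09041299  69.4809334 ] y [-54.73777275  52.25709861] tilt -0.02273106520182416 top z at x=70,50,-60 [6.91567176 6.9236064  6.96724691]
```

View pics/r2.png

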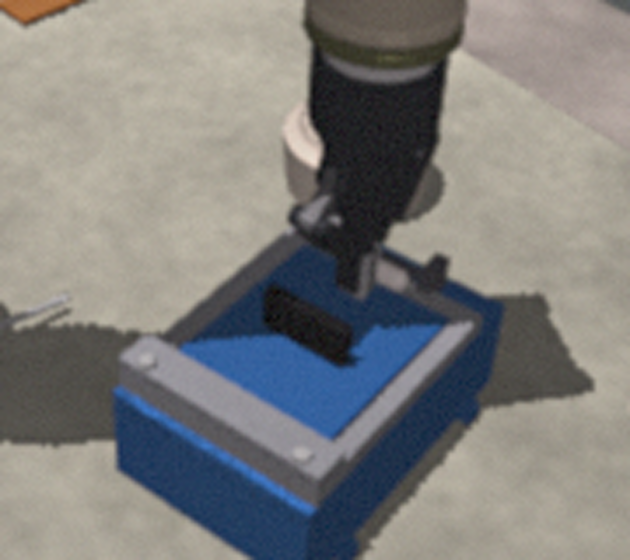

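The picture and depth agree: the cover lies flat (0° tilt, top 6 mm above the seat) and the roller has snapped over it. I'll press lightly once to confirm, then withdraw.

```bash

python3 -m crank '[[[0,0,0,-0.3,0,0,0],[0,0,0,-0.2,0,0,0],[0,0,0,-0.2,0,0,0],[0,0,0,-0.1,0,0,0],[0,0,0,0,0,0,0]]]'
python3 -m crank '[[[0,0,0,-0.1,0,0,0],[0,0,0,-0.05,0,0,0],[0,0,0,0,0,0,0]]]'
```

```text
clock: 17.55
position: [0.5829, -0.1744, 0.0848]
ee_rot: [0.618, 0.786, -0.0, 0.0]
ft_force: [-0.2, -0.5, 0.2]
grip_width: -0.001
grasp_force: 0.0
clock: 17.92
position: [0.583, -0.1745, 0.0842]
ee_rot: [0.618, 0.786, 0.0, 0.0]
ft_force: [-3.6, 0.7, 8.3]
grip_width: -0.001
grasp_force: 4.2
```

Firm contact came at exactly the seated height, with 8 N of force. Now I'll withdraw.

```bash

python3 -m crank '[[[0,0,0,0.5,0,0,0],[0,0,0,1.5,0,0,0],[0,0,0,3,0,0,0],[0,0,0,3,0,0,0],[0,0,0,3,0,0,0],[0,-2,0,2,0,0,0],[3,-2,0,0,0,0,0],[3,0,0,0,0,0,0],[3,0,0,0,0,0,0]]]'
python3 m.py r3 && python3 -c "
from h import *
print(job.hand_in())"
```

```text
clock: 19.05
position: [0.5435, -0.1741, 0.2137]
ee_rot: [0.618, 0.786, 0.0, 0.0]
ft_force: [0.3, 0.7, -0.1]
grip_width: 0.346
grasp_force: 0.0
top 511 x [-52.19804596  69.3962989 ] y [-7.07709644 52.40399099] tilt 0.014809069766748836 top z at x=70,50,-60 [6.80257999 6.79741065 6.76897927]
side 1788 x [-54.12576583  70.12106861] y [-54.51657662  52.60928756] tilt -0.019132789534923277 top z at x=70,50,-60 [6.94300134 6.94967995 6.98641227]
the job is handed in; nothing more can be done
None
```

The cover is snapped under the roller catch and lies flat in the frame; the arm let go and withdrew, and I handed the job in at about 19 s, with readings after each move showing at most about 9 N on the housing.

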